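# Level a rocking bench-centre stand under a turned leg

## Task

This measuring stand with the turned leg between its centres rocks on the bench, because one of its two front levelling screws does not reach its plywood pad: that corner gives when you press on it. Turn the levelling screw down by its tommy bar until the stand no longer rocks, and then about half a turn more, so that all four feet carry a fair share of the weight and the other front foot does not lift. Leave the stand where it is and do not disturb the other things on the bench.

Things in the scene. Friction and masses are not known exactly. Their poses are not given: they have to be found in the camera images.
- stand: bench centres: grey cast bed 420 x 85 mm on two cross feet, with head- and tailstock and a turned leg between them; 5 kg, loose. Origin on the bench under its middle; x to the rear (away from the robot), y to the left. Feet: fixed at (90, +-145) mm, levelling screws at (-100, +-145) mm. At most 200 mm tall; within 90 mm of the screw axes nothing is higher than the bars. Weight just behind the middle
- bar_left (a point): left (+y) front levelling screw: middle of its tommy bar, on the screw axis. The bar is a level steel rod 112 mm long, 10 mm thick, along this point's x axis, with 16 mm balls at its ends, through a hub 30 mm across whose flat top is 13 mm above this point; 40 mm or more of 16 mm stem below it. It turns with about 2 N pushed 35 mm from the axis and stays where left; no stop within 3 turns
- bar_right (a point): right (-y) front levelling screw, same sizes: middle of its tommy bar, on the screw axis, x along the bar, z up the axis. Both screws have right-hand threads of 4 mm a turn: clockwise seen from above drives the foot down and raises that corner. Once a foot touches, about 0.2 turn more makes it carry 3 N, 0.5 turn shares the load evenly between the front feet, and 1 turn lifts the other one
- foot_left: swivel foot of the left screw, 44 mm disc with an 8 mm rubber sole; origin at the middle of its underside, 103 mm below the bar. It stands over a square plywood pad, 84 mm, fixed to the bench. The two pads are offcuts of unequal, unknown thickness (6 to 14 mm), so that one front foot, left or right, hangs 2 to 9 mm clear at the start
- foot_right: swivel foot of the right screw, same as the left, over its own plywood pad. Pressing 3 to 6 N down on the hub of the screw whose foot hangs clear tips that corner down onto its pad, and it comes back up when let go. A hub whose foot bears gives less than 1 mm under 12 N. The give felt between 2 and 12 N is some 0.8 mm less than the foot's clearance, as the soles spring
- rear_left: fixed rear left foot of the stand; rubber sole 42 mm across, origin at the middle of its underside. All four rubber soles give 1 mm at about 26 N
- rear_right: fixed rear right foot of the stand, same as the left
- ogee_foot: carved wooden furniture foot, 60 x 60 x 90 mm, standing between the two screws; origin under its middle. Leave alone
- table_leg: short turned wooden leg with a square top, 165 mm long, 48 mm thick, lying in front of the stand; origin under its middle. Leave alone
- wrench: double-ended ring wrench, steel, 195 mm long, lying in front of the stand. Leave alone
- try_square: try square with dark wooden stock, 110 x 150 mm, lying left of the stand. Leave alone
- stool_leg: tapered wooden leg 150 mm tall, standing left behind the stand; origin under its middle. Leave alone
- mallet: wooden mallet 240 mm long, lying right of the stand. Leave alone
- corbel: carved wooden bracket 140 x 50 x 52 mm lying at the left. Leave alone
- wax_tin: round dark tin 72 mm across and 50 mm high at the right. Leave alone

How it is judged:
By the outcome, as a careful person would: the job done as asked, in the order asked, and still so for the second after the job is handed in, with the robot touching nothing.
It also fails if it takes over 72 s, if anything falls off the work surface, if the arm or the gripper's body presses on something with over 40 N, if the wrist force passes 120 N, or if a joint passes its speed limit or range.

## Robot

A 6-joint arm with a two-finger parallel gripper is mounted at the origin on the work surface. World frame = base frame: x ahead of the robot, y to its left, z up, the work surface at z = 0. Lengths are in m, angles in rad, forces in N, time in s.
With the tool pointing down it reaches from about 0.4 to 0.825 m from the base axis. Payload 7 kg.
Tool frame: the origin (TCP) lies midway between the tips of the shut fingers; the grasp point (between the pads) lies 19 mm behind it (arm.hold_point_z is the distance from the TCP to the grasp point, in m); z points along the fingers, x is the direction in which the jaws open and shut, and the axes are right-handed (so a half turn about z gives the same grasp; the last joint's range is limited). The gripper opens to 88 mm and grips with 3 to 60 N. Pads are 19 mm wide; open, the fingers measure 130 mm over their backs; the gripper's body (78 mm by 193 mm) begins 47 mm behind the grasp point.
Start: joints at [-0.822, 0.359, 0.012, 0, -1.224, -0.288], TCP at [0.3, -0.605, 0.227] pointing down, gripper open.
Joint ranges: [-3.07, 3.07], [-1.43, 2.12], [-1.02, 1.25], [-3.03, 1.67], [-3.05, -0], [-3.03, 3.03]. Speed limits (rad/s): [2.39, 2.39, 3.01, 3.14, 3.14, 3.14].

## Interface

Orientations are given as [roll, pitch, yaw] about the fixed x, y, z axes, in that order (R = Rz(yaw) Ry(pitch) Rx(roll)).
In Python, from station import readout, viewer, job, arm gives the robot as it stands.
- The arm moves only by the tool apply_moves, never from a script. Its argument "deltas" is text: rows parted by semicolons, each of 4 numbers parted by spaces: the shift along the tool's x, y, z in cm, then the turn about the tool's z in rad. A call has 1 to 10 rows; each row shifts and turns the commanded pose from where the row before left it, along the tool's axes as they then stand; what a row does not reach is not made up. A row lasts 1/8 s, in which the tool goes at most 62.5 mm and 10.7 degrees, less where a joint would pass 70% of its speed; a pose out of reach is approached as far as the arm can. A call is refused whole if a number of a shift passes 6.25 or a number of a turn 0.188, either way. A call with a gripper value outside its range is refused whole. "gripper" is the closure, from -1 (fully open) to 1 (shut), so that 0 is half open, set as the call begins (left out, the last holds). The fingers move at their own pace and stop on an object; "squeeze" is the grip in N (left out, the last holds). Time passes only in rows, so rows that do not move let the fingers close. It gives the time, the measured TCP pose, the force and the opening at its end, in the units of the state.
- readout.get_state(): the state, without advancing time (a new reading comes with each control period).
- viewer.grab_frame(name): name is "scene" or "side" or "wrist"; returns a dict with "image" (480x640x3 uint8, red, green, blue), "camera_matrix" (3x3 intrinsics, pixels), "cam_to_world" (4x4, takes a point from camera to world coordinates). Camera axes: x right, y up, looking along -z (the intrinsics and any distortion apply to the point x, -y, -z); pixel columns grow to the right and rows downward; lengths in m; the calibration is good to about 2 mm. The wrist camera is an equidistant fisheye: a pixel r from the principal point sees the ray r / f radians off the axis. A picture is of the moment at which its call begins. There is no depth.
- job.job_done(): hands the job in, once; it reports no verdict.
Trained networks look in the newest picture that a camera, given by its name, has taken for a name from the list of things; names that differ only in an ending like _2 or _b are one class to them, and where a whole thing is asked for, a point or a joint stands for the part that bears it (a point fixed in the world has none). Each returns a list of dicts, best first, with "conf" (0 to 1); they miss things now and then, are a little off and sometimes report something else, mostly with a low value. They report only what shows in the picture. A call takes as long as a camera call.
- viewer.silhouettes(camera, query): "region" (480x640 bool, what is visible of it) and "extent" ([left, top, width, height] in pixels, round what is visible of it).
The state is a dict: "t": time; "q": joint angles; "qd": joint speeds; "joint_efforts": joint torques, N m; "eef_pos": TCP position; "ee_rot": TCP orientation; "force": force on the tool from outside, world axes, zero at the start; "moment": the same for the moment, N m; "width": finger opening in m.
Only numpy, scipy, OpenCV 4.12 (cv2) and the standard library are available. Lean on these libraries where they do the work, as an engineer would, in place of code of your own. Each camera call takes 0.05 s, during which the arm holds its last target.

## Working session

There is one attempt and no reset: what is moved stays moved. The work goes in short steps, Python scripts to look and compute and a tool call to move; the robot and the scene stay as the last step left them, time stands still between calls to the robot, and variables do not carry over. Pictures are saved under pics/ and viewed, and the job is handed in when it is done.

Besides the shell and the picture viewer there is one more tool, called after "Request:" as name(argument=value, ...), one argument or row to a line, values as JSON. apply_moves: Moves the arm, as the interface text tells. Its arguments: {"type":"object","properties":{"deltas":{"type":"string"},"gripper":{"type":"number"},"squeeze":{"type":"number"}},"required":["deltas"]}

```bash
ls; mkdir -p pics
python3 - <<'E'
from station import readout, viewer, job, arm
import cv2,numpy as np
s=readout.get_state(); print(s)
print([a for a in dir(arm) if a[0]!='_'], arm.hold_point_z)
for n in ["scene","side","wrist"]:
    f=viewer.grab_frame(n); cv2.imwrite(f"pics/{n}0.png",f["image"][:,:,::-1]); print(n,f["camera_matrix"],f["cam_to_world"],[k for k in f])
E
```

```text
pics
{'t': 0.0, 'q': array([-8.21953377e-01,  3.59367381e-01,  1.10603958e-02, -3.44590371e-04,
       -1.22407807e+00, -2.88116340e-01]), 'qd': array([ 0.00236596,  0.00020389, -0.00061231,  0.00102659, -0.00089019,
       -0.00048709]), 'joint_efforts': array([-4.33679752e-04, -5.82718134e+01,  2.93046999e+01,  6.99684441e+00,
        6.78255004e-03, -1.45636864e-04]), 'eef_pos': array([ 0.29987579, -0.60419304,  0.22563696]), 'ee_rot': array([-3.14145176e+00, -1.61529780e-03,  2.03140547e+00]), 'force': array([ 0.42853655, -0.99930788, -0.50754634]), 'moment': array([-0.05621798, -0.03283491,  0.00786217]), 'width': 0.08766326680115896}
['Unreachable', 'hold_point_z'] 0.0188
scene [[536.83854278   0.         323.27443072]
 [  0.         536.83854278 237.54522477]
 [  0.           0.           1.        ]] [[ 0.65387101 -0.52971828  0.54023259  1.26225717]
 [ 0.75639453  0.44078063 -0.4833009  -0.57109822]
 [ 0.01788926  0.72464542  0.68888968  0.94183655]
 [ 0.          0.          0.          1.        ]] ['image', 'camera_matrix', 'cam_to_world']
side [[533.60169335   0.         325.37485437]
 [  0.         533.60169335 234.62458461]
 [  0.           0.           1.        ]] [[-0.99839338 -0.04946182  0.02764377  0.61498137]
 [ 0.05448477 -0.70406206  0.70804522  1.0768322 ]
 [-0.01555828  0.70841382  0.70562582  1.13428242]
 [ 0.          0.          0.          1.        ]] ['image', 'camera_matrix', 'cam_to_world']
wrist [[371.64829954   0.         315.73304069]
 [  0.         371.64829954 235.00752174]
 [  0.           0.           1.        ]] [[-0.44454858 -0.86256806 -0.24156346  0.23405674]
 [ 0.89575383 -0.42769225 -0.12126179 -0.63646898]
 [ 0.00128173 -0.27028815  0.96277862  0.38476243]
 [ 0.          0.          0.          1.        ]] ['image', 'camera_matrix', 'cam_to_world']
```

View pics/scene0.png

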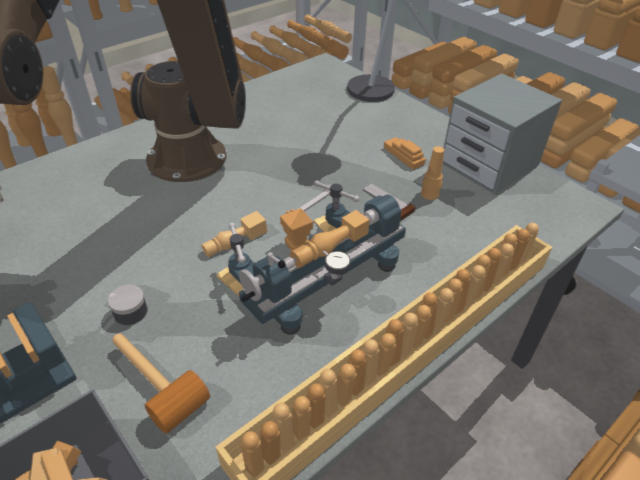

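View pics/side0.png

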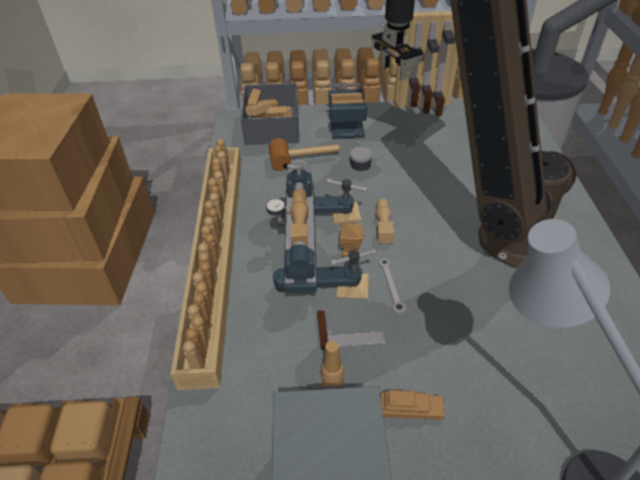

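View pics/wrist0.png

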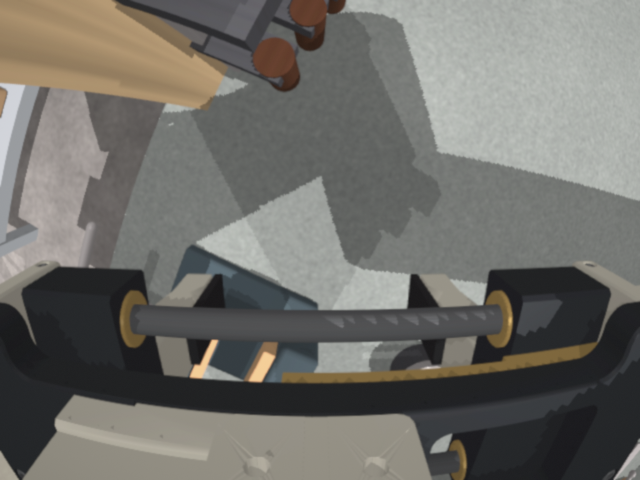

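Run:
```python
from station import viewer
import cv2,numpy as np
a=cv2.imread("pics/scene0.png")[160:320,190:430]; cv2.imwrite("pics/sc_z.png",cv2.resize(a,None,fx=3.3,fy=3.3,interpolation=cv2.INTER_CUBIC))
a=cv2.imread("pics/side0.png")[150:310,260:420]; cv2.imwrite("pics/si_z.png",cv2.resize(a,None,fx=3.7,fy=3.7,interpolation=cv2.INTER_CUBIC))
for c in ["scene","side"]:
  for q in ["bar_left","foot_left","foot_right","rear_left","stand"]:
    for d in viewer.silhouettes(c,q)[:3]: print(c,q,round(d["conf"],2),d["extent"],d["region"].sum())
```

```text
scene bar_left 0.59 [363.0, 182.9, 54.3, 36.9] 377
scene bar_left 0.56 [315.6, 180.4, 45.4, 31.3] 398
scene foot_left 0.61 [113.2, 331.6, 97.7, 101.6] 3263
scene foot_left 0.59 [314.3, 181.0, 43.1, 28.9] 377
scene foot_right 0.88 [230.0, 224.5, 14.6, 39.1] 322
scene stand 0.71 [226.1, 180.6, 180.8, 155.2] 11086
scene stand 0.48 [110.9, 285.9, 37.0, 37.2] 1264
side bar_left 0.85 [328.4, 249.0, 47.3, 24.5] 357
side bar_left 0.4 [319.1, 343.7, 28.1, 41.5] 796
side foot_left 0.7 [333.3, 247.6, 44.1, 24.9] 372
side foot_right 0.53 [325.6, 179.9, 41.8, 32.9] 293
side foot_right 0.16 [341.4, 222.2, 24.9, 31.6] 598
side stand 0.63 [267.8, 157.6, 110.2, 136.0] 6453
```

View pics/sc_z.png

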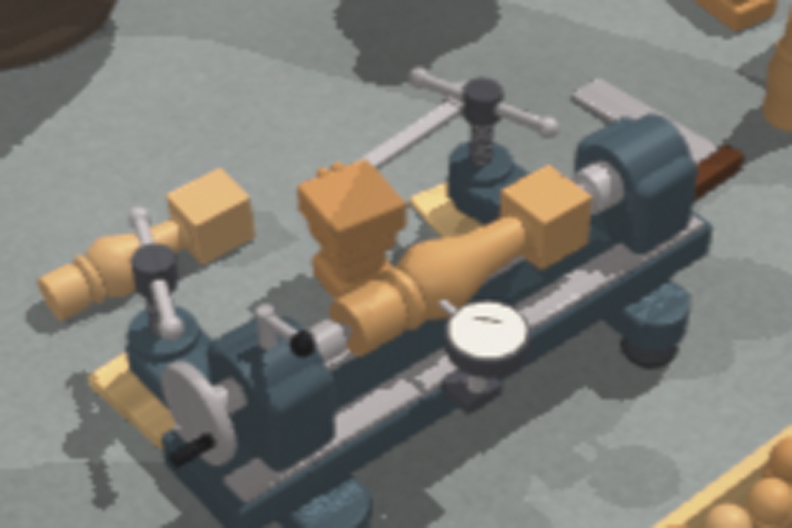

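View pics/si_z.png

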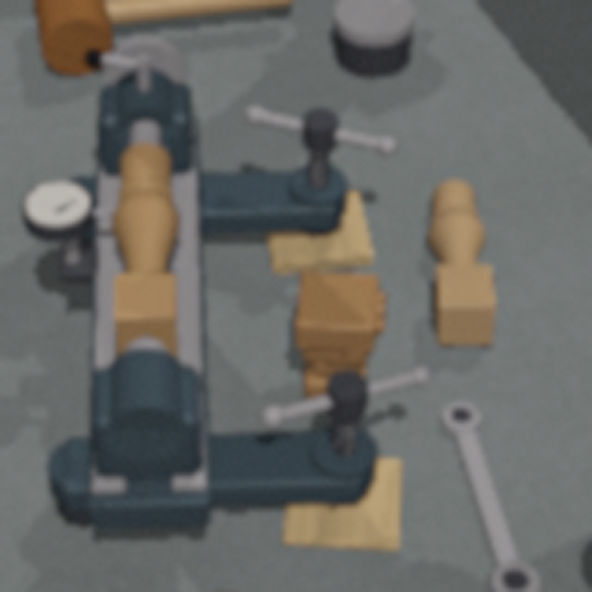

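```bash
cat > h.py <<'E'
from station import readout, viewer, job, arm
import cv2,numpy as np
def proj(f): 
    K=f["camera_matrix"]; T=np.linalg.inv(f["cam_to_world"]); D=np.diag([1,-1,-1])
    return K@(D@T[:3])
def px(f,p): 
    v=proj(f)@np.append(p,1); return v[:2]/v[2]
def tri(fa,a,fb,b):
    X=cv2.triangulatePoints(proj(fa),proj(fb),np.array(a,float).reshape(2,1),np.array(b,float).reshape(2,1))[:,0]; X=X[:3]/X[3]
    e=[np.linalg.norm(px(fa,X)-a),np.linalg.norm(px(fb,X)-b)]
    return X,e
E
python3 - <<'E'
from h import *
np.set_printoptions(precision=4,suppress=True)
A=viewer.grab_frame("scene");B=viewer.grab_frame("side")
sa=lambda p:(np.array(p)+.5)/3.3-.5+[190,160]
sb=lambda p:(np.array(p)+.5)/3.7-.5+[260,150]
pts={"L1":((418,76),(422,374)),"L2":((549,126),(273,416)),"Lh":((483,102),(348,395)),
"R1":((140,216),(389,145)),"R2":((172,325),(253,113)),"Rh":((155,268),(320,128))}
R={}
for k,(a,b) in pts.items():
    R[k],e=tri(A,sa(a),B,sb(b)); print(k,R[k],np.round(e,2))
for s in "LR":
    d=R[s+"2"]-R[s+"1"]; print(s,np.linalg.norm(d),np.degrees(np.arctan2(d[1],d[0])),(R[s+"1"]+R[s+"2"])/2)
d=R["Lh"]-R["Rh"]; print(d,np.linalg.norm(d),np.degrees(np.arctan2(-d[0],d[1])))
E
```

```text
L1 [0.4527 0.1246 0.1166] [0.24 0.23]
L2 [0.5607 0.1588 0.1182] [0.3  0.29]
Lh [0.5071 0.1416 0.1167] [0.42 0.4 ]
R1 [ 0.4499 -0.1253  0.1172] [0.62 0.49]
R2 [ 0.5552 -0.17    0.1209] [0.21 0.15]
Rh [ 0.5028 -0.148   0.1199] [0.36 0.27]
L 0.11328091058465237 17.565637993459408 [0.5067 0.1417 0.1174]
R 0.11436615848465977 -22.990984309017417 [ 0.5025 -0.1477  0.1191]
[ 0.0043  0.2895 -0.0032] 0.2895655788353676 -0.856708237477459
```

Request:
apply_moves(
  deltas="3.2 3.85 0 0;3.2 3.85 0 0;3.2 3.85 0 0;3.2 3.85 0 0;3.2 3.85 0 0;3.2 3.85 0 0;3.2 3.85 0 0;3.2 3.85 0 0;3.2 3.85 2 0;3.0 3.8 3 0",
  gripper=1,
)

```text
t: 2.0
eef_pos: [0.5045, -0.1471, 0.1773]
ee_rot: [3.139, 0.001, 2.032]
force: [0.2, 0.2, -0.3]
width: 0.0006
```

Run:
```python
from h import *
f=viewer.grab_frame("wrist"); cv2.imwrite("pics/w1.png",f["image"][:,:,::-1]); s=readout.get_state(); print(s["q"],s["eef_pos"],s["force"])
```

```text
[ 0.09597544  0.15613189 -0.3931573  -0.00207365 -1.02305841 -1.20405839] [ 0.5042257  -0.14347159  0.17266626] [ 0.40473178  4.84676699 -3.90668811]
```

View pics/w1.png

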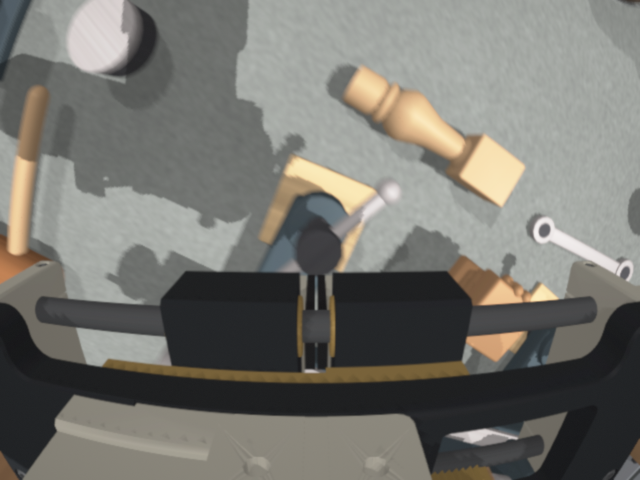

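Request:
apply_moves(
  deltas="0 0 1.5 0;0 0 1.5 0;0 0 0 0;0 0 0 0",
)

```text
t: 2.55
eef_pos: [0.5032, -0.1496, 0.147]
ee_rot: [3.141, 0.0, 2.03]
force: [0.4, -0.5, -0.4]
width: 0.0002
```

Request:
apply_moves(
  deltas="0 0 0.6 0;0 0 0.5 0;0 0 0.1 0;0 0 0 0",
)

```text
t: 3.05
eef_pos: [0.5031, -0.1488, 0.1345]
ee_rot: [-3.141, 0.0, 2.032]
force: [0.6, -0.8, -0.6]
width: 0.0
```

Request:
apply_moves(
  deltas="0 0 0.1 0;0 0 0.05 0;0 0 0 0",
)

```text
t: 3.42
eef_pos: [0.5031, -0.1487, 0.1331]
ee_rot: [3.142, 0.0, 2.032]
force: [-0.1, 0.3, 0.2]
width: 0.0005
```

Request:
apply_moves(
  deltas="0 0 0.1 0;0 0 0 0",
)

```text
t: 3.68
eef_pos: [0.503, -0.1488, 0.132]
ee_rot: [-3.141, -0.0, 2.032]
force: [0.4, -0.6, 0.8]
width: 0.0007
```

Request:
apply_moves(
  deltas="0 0 0.1 0;0 0 0 0",
)

```text
t: 3.92
eef_pos: [0.5031, -0.1488, 0.131]
ee_rot: [-3.141, -0.0, 2.032]
force: [-0.6, -0.3, 0.2]
width: 0.0004
```

Request:
apply_moves(
  deltas="0 0 0.05 0;0 0 0 0",
)

```text
t: 4.18
eef_pos: [0.5031, -0.1488, 0.1305]
ee_rot: [-3.142, -0.0, 2.032]
force: [-0.1, -0.0, -0.1]
width: 0.0004
```

Request:
apply_moves(
  deltas="0 0 0.05 0;0 0 0 0",
)

```text
t: 4.42
eef_pos: [0.5031, -0.1488, 0.13]
ee_rot: [-3.142, -0.0, 2.032]
force: [-0.3, -0.3, 0.1]
width: -0.0002
```

Request:
apply_moves(
  deltas="0 0 0.1 0;0 0 0 0",
)

```text
t: 4.68
eef_pos: [0.5031, -0.1487, 0.129]
ee_rot: [-3.141, -0.0, 2.032]
force: [0.2, -0.3, 1.2]
width: 0.0006
```

Request:
apply_moves(
  deltas="0 0 0.1 0;0 0 0 0",
)

```text
t: 4.92
eef_pos: [0.5032, -0.1488, 0.1281]
ee_rot: [3.141, 0.0, 2.032]
force: [0.3, -0.3, 0.7]
width: 0.0003
```

Request:
apply_moves(
  deltas="0 0 0.1 0;0 0 0 0",
)

```text
t: 5.18
eef_pos: [0.5036, -0.1489, 0.1278]
ee_rot: [3.141, 0.001, 2.032]
force: [-1.6, 0.3, 6.3]
width: 0.0005
```

Request:
apply_moves(
  deltas="0 0 0.1 0;0 0 0 0",
)

```text
t: 5.42
eef_pos: [0.5039, -0.1491, 0.1275]
ee_rot: [3.14, 0.001, 2.032]
force: [-2.6, 1.3, 11.9]
width: 0.0004
```

Request:
apply_moves(
  deltas="0 0 0.1 0;0 0 0 0",
)

```text
t: 5.68
eef_pos: [0.5042, -0.1492, 0.1273]
ee_rot: [3.14, 0.002, 2.033]
force: [-4.4, 1.2, 17.2]
width: 0.0003
```

Request:
apply_moves(
  deltas="0 0 -2 0;0 0 -2 0;4.3 2.2 0 0;4.3 2.2 0 0;4.3 2.2 0 0;4.3 2.2 0 0;4.3 2.2 0 0;4.4 2.3 0 0;0 0 2 0;0 0 0.8 0",
)

```text
t: 6.92
eef_pos: [0.5062, 0.1425, 0.1358]
ee_rot: [-3.14, 0.0, 2.032]
force: [-0.5, 0.5, 0.4]
width: 0.0005
```

Request:
apply_moves(
  deltas="0 0 0.3 0;0 0 0 0;0 0 0 0",
)

```text
t: 7.3
eef_pos: [0.5074, 0.142, 0.1346]
ee_rot: [3.141, -0.0, 2.031]
force: [-0.0, -0.1, -0.2]
width: 0.0007
```

Request:
apply_moves(
  deltas="0 0 0.3 0;0 0 0.2 0;0 0 0 0",
)

```text
t: 7.68
eef_pos: [0.507, 0.1422, 0.1289]
ee_rot: [-3.141, 0.0, 2.032]
force: [-0.3, -0.6, 0.5]
width: 0.0007
```

Request:
apply_moves(
  deltas="0 0 0.1 0;0 0 0 0",
)

```text
t: 7.92
eef_pos: [0.507, 0.1424, 0.128]
ee_rot: [-3.141, -0.0, 2.032]
force: [0.1, -1.2, -0.4]
width: 0.0004
```

Request:
apply_moves(
  deltas="0 0 0.1 0;0 0 0 0",
)

```text
t: 8.18
eef_pos: [0.5072, 0.1424, 0.1272]
ee_rot: [3.141, 0.0, 2.032]
force: [-0.4, 0.1, 1.4]
width: 0.0003
```

Request:
apply_moves(
  deltas="0 0 0.1 0;0 0 0 0",
)

```text
t: 8.43
eef_pos: [0.5072, 0.1425, 0.1263]
ee_rot: [3.141, -0.0, 2.032]
force: [-1.3, -0.0, 4.9]
width: 0.0006
```

Request:
apply_moves(
  deltas="0 0 0.1 0;0 0 0 0",
)

```text
t: 8.68
eef_pos: [0.507, 0.1426, 0.1253]
ee_rot: [3.141, -0.0, 2.032]
force: [-2.8, 2.5, 5.9]
width: 0.0005
```

Request:
apply_moves(
  deltas="0 0 0.1 0;0 0 0 0",
)

```text
t: 8.93
eef_pos: [0.5068, 0.1427, 0.1243]
ee_rot: [3.142, -0.001, 2.032]
force: [-4.1, 1.9, 6.5]
width: 0.0007
```

Request:
apply_moves(
  deltas="0 0 0.1 0;0 0 0 0",
)

```text
t: 9.18
eef_pos: [0.5066, 0.1428, 0.1234]
ee_rot: [3.142, -0.001, 2.032]
force: [-5.2, 3.7, 8.9]
width: 0.0009
```

Request:
apply_moves(
  deltas="0 0 0.1 0;0 0 0 0",
)

```text
t: 9.43
eef_pos: [0.5068, 0.143, 0.1228]
ee_rot: [3.141, -0.001, 2.032]
force: [-7.2, 3.6, 10.3]
width: 0.0004
```

Request:
apply_moves(
  deltas="0 0 0.1 0;0 0 0 0",
)

```text
t: 9.68
eef_pos: [0.5071, 0.1431, 0.1224]
ee_rot: [3.14, -0.001, 2.032]
force: [-8.1, 4.6, 16.0]
width: 0.0005
```

Request:
apply_moves(
  deltas="0 0 0.1 0;0 0 0 0",
)

```text
t: 9.93
eef_pos: [0.5074, 0.1432, 0.1221]
ee_rot: [3.139, -0.001, 2.032]
force: [-10.2, 3.0, 21.7]
width: 0.0006
```

```bash
cat >> h.py <<'E'
def ray(f,uv,z):
    K=f["camera_matrix"];T=f["cam_to_world"]
    d=np.linalg.inv(K)@np.append(uv,1); d=T[:3,:3]@(d*[1,-1,-1]); o=T[:3,3]
    return o+d*(z-o[2])/d[2]
E
python3 - <<'E'
from h import *
np.set_printoptions(precision=4,suppress=True)
B=viewer.grab_frame("side");A=viewer.grab_frame("scene")
cv2.imwrite("pics/side1.png",B["image"][:,:,::-1])
sa=lambda p:(np.array(p)+.5)/3.3-.5+[190,160]
sb=lambda p:(np.array(p)+.5)/3.7-.5+[260,150]
for z in (.1,.13,.15,.17,.2):
    print(z,"sideL edge",ray(B,sb((203,400)),z)[:2],"far top",ray(B,sb((150,345)),z)[:2],"sceneL top far-left",ray(A,sa((580,150)),z)[:2],"scene top right",ray(A,sa((650,118)),z)[:2])
E
```

```text
0.1 sideL edge [0.6077 0.1231] far top [0.6443 0.0658] sceneL top far-left [0.581  0.1734] scene top right [0.5878 0.2403]
0.13 sideL edge [0.6079 0.1508] far top [0.6434 0.0952] sceneL top far-left [0.6053 0.1469] scene top right [0.6118 0.2114]
0.15 sideL edge [0.6081 0.1692] far top [0.6429 0.1147] sceneL top far-left [0.6215 0.1292] scene top right [0.6279 0.1921]
0.17 sideL edge [0.6082 0.1877] far top [0.6423 0.1343] sceneL top far-left [0.6376 0.1115] scene top right [0.6439 0.1729]
0.2 sideL edge [0.6084 0.2153] far top [0.6414 0.1636] sceneL top far-left [0.6619 0.085 ] scene top right [0.6679 0.1439]
```

Request:
apply_moves(
  deltas="0 0 -2 0;0 0 -1.5 -0.183;0 0 0 -0.183;0 0 0 -0.183;0 0 0 -0.183;0 0 0 -0.183;0 0 0 -0.183;0 0 0 -0.183;0 0 0 -0.183;0 0 0 -0.183",
  gripper=-0.27,
)

```text
t: 11.28
eef_pos: [0.5068, 0.1422, 0.1546]
ee_rot: [3.142, -0.001, -2.599]
force: [0.3, -0.3, 0.3]
width: 0.0556
```

Request:
apply_moves(
  deltas="0 0 0 -0.183;0 0 0 -0.183;0 0 0 0;0 0 0 0",
)

```text
t: 11.78
eef_pos: [0.507, 0.1423, 0.1549]
ee_rot: [3.141, -0.0, -2.243]
force: [0.5, 0.9, 0.3]
width: 0.0555
```

Run:
```python
from h import *
f=viewer.grab_frame("wrist"); cv2.imwrite("pics/w2.png",f["image"][:,:,::-1]); s=readout.get_state(); print(s["q"],s["eef_pos"],s["ee_rot"],s["width"])
T=f["cam_to_world"]; K=f["camera_matrix"]
def fp(p):
    c=np.linalg.inv(T)@np.append(p,1); c=c[:3]*[1,-1,-1]; th=np.arctan2(np.hypot(c[0],c[1]),c[2]); r=K[0,0]*th; n=np.hypot(c[0],c[1]); return K[:2,2]+r*c[:2]/n
print("hub top pred",fp([.507,.1417,.127]),"balls",fp([.4527,.1246,.114]),fp([.5607,.1588,.114]))
```

```text
[ 6.46334609e-01  1.76160735e-01 -4.14343680e-01 -5.32889892e-05
 -9.80556991e-01  2.53224323e-01] [0.50700414 0.14226199 0.15491678] [ 3.14148339e+00 -2.45536484e-04 -2.24206337e+00] 0.056191788764714534
hub top pred [315.9764481  269.31403486] balls [393.30234723 309.77408302] [231.99795022 207.59799105]
```

View pics/w2.png

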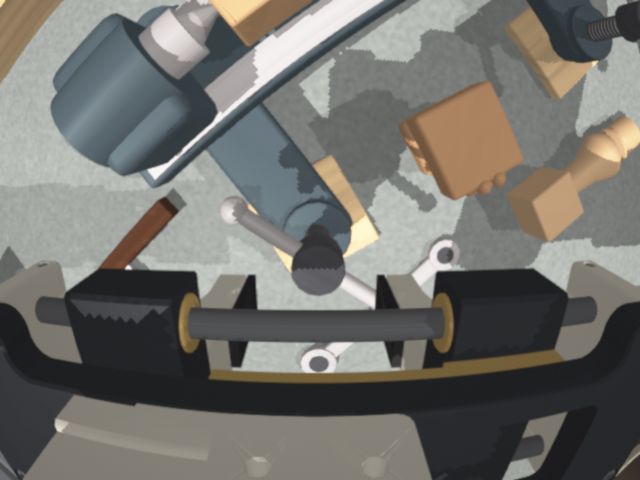

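Request:
apply_moves(
  deltas="0 0 1.5 -0.1;0 0 2 0;0 0 1 0;0 0 1 0;0 0 0 0",
)

```text
t: 12.45
eef_pos: [0.5068, 0.1422, 0.0996]
ee_rot: [3.141, -0.001, -2.139]
force: [0.1, 0.1, 1.1]
width: 0.0556
```

Request:
apply_moves(
  deltas="0 0 0 0.1;0 0 0 0.15;0 0 0 0.15;0 0 0 0.15;0 0 0 0",
)

```text
t: 13.08
eef_pos: [0.5074, 0.1424, 0.1006]
ee_rot: [-3.141, 0.001, -2.688]
force: [0.1, -0.5, -0.5]
width: 0.0555
```

Run:
```python
from h import *
f=viewer.grab_frame("wrist"); cv2.imwrite("pics/w3.png",f["image"][:,:,::-1]); s=readout.get_state(); print(s["q"],s["eef_pos"],s["ee_rot"],s["width"],s["force"],s["moment"])
```

```text
[ 6.46299531e-01  2.37217763e-01 -4.80814794e-01  2.22118868e-04
 -8.51991474e-01 -1.90350543e-01] [0.50738805 0.14242994 0.10053931] [-3.14157452e+00  7.89984482e-04 -2.68549746e+00] 0.05537113468428803 [ 0.84931174 -0.9581756  -0.36861724] [-0.20051796 -0.06932033  0.01663429]
```

View pics/w3.png

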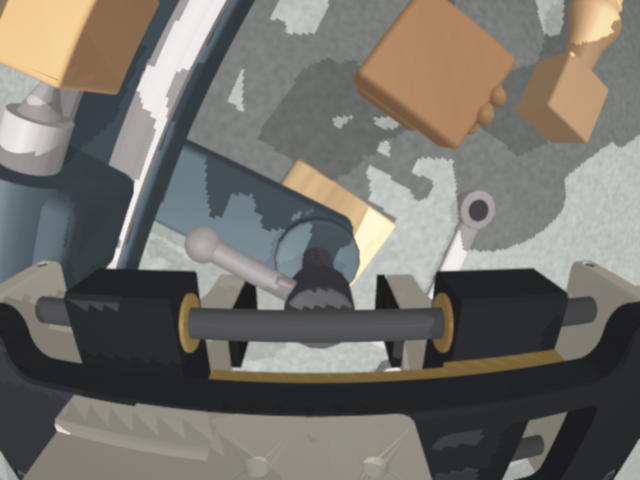

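Request:
apply_moves(
  deltas="0 0 0 0.183;0 0 0 0.183;0 0 0 0.183;0 0 0 0.183;0 0 0 0.183;0 0 0 0.183;0 0 0 0.183;0 0 0 0.183;0 0 0 0.183;0 0 0 0.183",
)

```text
t: 14.38
eef_pos: [0.5068, 0.1422, 0.1001]
ee_rot: [-3.141, 0.0, 1.762]
force: [-0.2, -2.2, -1.1]
width: 0.0555
```

Request:
apply_moves(
  deltas="0 0 0 0.18;0 0 0 0.18;0 0 0 0.18;0 0 0 0.18;0 0 0 0.18;0 0 0 0;0 0 0 0",
)

```text
t: 15.25
eef_pos: [0.5071, 0.1424, 0.1002]
ee_rot: [-3.142, -0.0, 0.87]
force: [0.2, -0.4, -0.2]
width: 0.0555
```

Run:
```python
from h import *
f=viewer.grab_frame("wrist"); cv2.imwrite("pics/w4.png",f["image"][:,:,::-1]); s=readout.get_state(); print(s["q"],s["eef_pos"],s["ee_rot"],s["width"],s["force"],s["moment"])
```

```text
[ 6.46473343e-01  2.37596315e-01 -4.81186314e-01 -5.31488350e-05
 -8.51818382e-01 -2.91913492e+00] [0.50710827 0.14242378 0.1001841 ] [ 3.14158858e+00 -1.99327750e-04  8.68896073e-01] 0.05533080805217047 [ 0.70416863 -0.18313523 -1.10016774] [-0.34133293  0.04416972  0.052099  ]
```

View pics/w4.png

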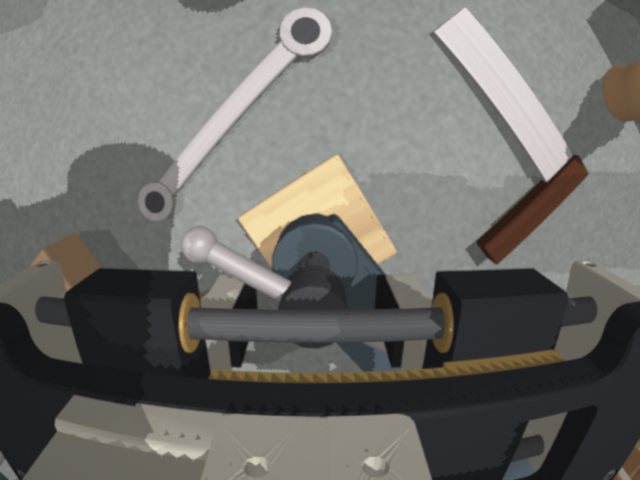

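Request:
apply_moves(
  deltas="0 0 -1.5 -0.1;0 0 -2 -0.183;0 0 0 -0.183;0 0 0 -0.183;0 0 0 -0.183;0 0 0 -0.183;0 0 0 -0.183;0 0 0 -0.183;0 0 0 -0.183;0 0 0 -0.183",
)

```text
t: 16.55
eef_pos: [0.5072, 0.1426, 0.1352]
ee_rot: [3.141, 0.0, 2.621]
force: [-0.5, -0.9, -0.6]
width: 0.0556
```

Request:
apply_moves(
  deltas="0 0 0 -0.183;0 0 0 -0.183;0 0 0 -0.183;0 0 0 -0.183;0 0 0 -0.183;0 0 0 -0.183;0 0 0 -0.183;0 0 0 -0.183;0 0 0 -0.06;0 0 0 0",
)

```text
t: 17.8
eef_pos: [0.5072, 0.1425, 0.1352]
ee_rot: [-3.141, 0.0, -2.146]
force: [-0.3, -0.3, -0.5]
width: 0.0559
```

Request:
apply_moves(
  deltas="0 0 1.5 0;0 0 1.5 0;0 0 0.7 0;0 0 0 0",
)

```text
t: 18.3
eef_pos: [0.5066, 0.142, 0.0971]
ee_rot: [3.141, -0.002, -2.148]
force: [0.3, -0.2, 0.5]
width: 0.0556
```

Request:
apply_moves(
  deltas="0 0 0 0.183;0 0 0 0.183;0 0 0 0.183;0 0 0 0.183;0 0 0 0.183;0 0 0 0.183;0 0 0 0.183;0 0 0 0.183;0 0 0 0.183;0 0 0 0.183",
)

```text
t: 19.55
eef_pos: [0.5068, 0.1419, 0.0981]
ee_rot: [-3.141, 0.0, 2.3]
force: [-0.7, -0.6, -0.9]
width: 0.0559
```

Request:
apply_moves(
  deltas="0 0 0 0.18;0 0 0 0.18;0 0 0 0.18;0 0 0 0.18;0 0 0 0.18;0 0 0 0.18;0 0 0 0.18;0 0 0 0.18;0 0 0 0;0 0 0 0",
)

```text
t: 20.8
eef_pos: [0.5072, 0.1424, 0.0983]
ee_rot: [3.141, -0.0, 0.87]
force: [0.5, -0.7, -0.1]
width: 0.0553
```

Run:
```python
from h import *
f=viewer.grab_frame("wrist"); cv2.imwrite("pics/w5.png",f["image"][:,:,::-1]); s=readout.get_state(); print(s["t"],s["q"][5],s["eef_pos"],s["ee_rot"],s["width"],s["force"],s["moment"])
```

```text
20.85 -2.9191271754228114 [0.50718969 0.1424218  0.09825757] [ 3.14150008e+00 -2.96899357e-04  8.68907457e-01] 0.05524372492513277 [ 0.47293042 -0.41402142 -0.51245341] [-0.26333227 -0.03919678  0.02320935]
```

View pics/w5.png

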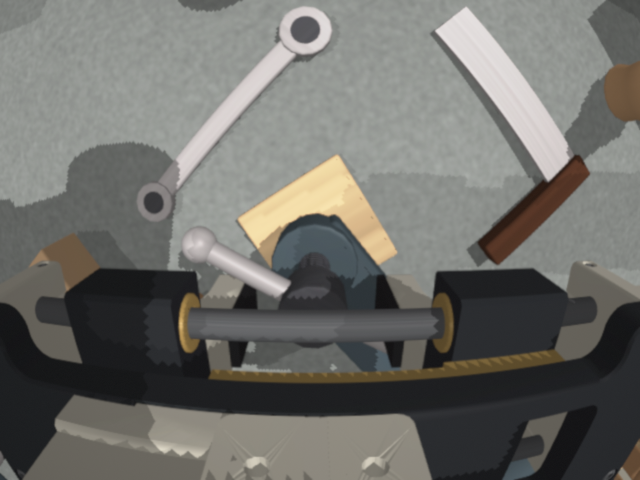

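Request:
apply_moves(
  deltas="0 0 -2 -0.1;0 0 -2 -0.183;0 0 0 -0.183;0 0 0 -0.183;0 0 0 -0.183;0 0 0 -0.183;0 0 0 -0.183;0 0 0 -0.183;0 0 0 -0.183;0 0 0 -0.183",
)

```text
t: 22.1
eef_pos: [0.5072, 0.1425, 0.1382]
ee_rot: [3.141, 0.0, 2.621]
force: [0.5, 0.7, -0.3]
width: 0.056
```

Request:
apply_moves(
  deltas="0 0 0 -0.183;0 0 0 -0.183;0 0 0 -0.183;0 0 0 -0.183;0 0 0 -0.183;0 0 0 -0.183;0 0 0 -0.183;0 0 0 -0.183;0 0 0.5 -0.06;0 0 0.4 0",
  gripper=1,
)

```text
t: 23.35
eef_pos: [0.5072, 0.1425, 0.129]
ee_rot: [-3.142, 0.0, -2.145]
force: [0.1, 0.0, -0.5]
width: 0.0004
```

Request:
apply_moves(
  deltas="0 0 0.5 0;0 0 0 0;0 0 0 0",
)

```text
t: 23.72
eef_pos: [0.5071, 0.1424, 0.1241]
ee_rot: [3.142, -0.0, -2.147]
force: [-1.0, -0.2, -0.3]
width: 0.0003
```

Request:
apply_moves(
  deltas="0 0 0.1 0;0 0 0 0",
)

```text
t: 23.98
eef_pos: [0.5072, 0.1425, 0.1233]
ee_rot: [-3.141, 0.0, -2.147]
force: [0.7, 0.6, 1.9]
width: 0.0003
```

Request:
apply_moves(
  deltas="0 0 0.05 0;0 0 0 0",
)

```text
t: 24.22
eef_pos: [0.5074, 0.1425, 0.1229]
ee_rot: [-3.141, 0.001, -2.146]
force: [-1.4, -0.3, 3.3]
width: 0.0006
```

Request:
apply_moves(
  deltas="0 0 0.05 0;0 0 0 0",
)

```text
t: 24.48
eef_pos: [0.5075, 0.1426, 0.1228]
ee_rot: [-3.141, 0.001, -2.146]
force: [-1.6, 0.5, 7.6]
width: 0.0006
```

Request:
apply_moves(
  deltas="0 0 0.05 0;0 0 0 0",
)

```text
t: 24.72
eef_pos: [0.5077, 0.1426, 0.1226]
ee_rot: [-3.141, 0.001, -2.146]
force: [-1.8, -0.1, 9.4]
width: 0.0004
```

Request:
apply_moves(
  deltas="0 0 0.05 0;0 0 0 0",
)

```text
t: 24.98
eef_pos: [0.5078, 0.1426, 0.1224]
ee_rot: [-3.14, 0.002, -2.146]
force: [-3.2, -0.7, 12.9]
width: 0.0004
```

Request:
apply_moves(
  deltas="0 0 0.1 0;0 0 0 0",
)

```text
t: 25.22
eef_pos: [0.5082, 0.1428, 0.1221]
ee_rot: [-3.14, 0.002, -2.146]
force: [-5.4, -0.4, 17.8]
width: 0.0006
```

Request:
apply_moves(
  deltas="0 0 -1.5 0;0 0 -1 0;0 0 0 0;0 0 0 0;0 0 0 0",
  gripper=-0.27,
)

```text
t: 25.85
eef_pos: [0.5068, 0.1422, 0.1445]
ee_rot: [3.141, -0.001, -2.147]
force: [-0.3, -1.0, -0.4]
width: 0.0448
```

Request:
apply_moves(
  deltas="0 0 0 0;0 0 1.5 0;0 0 1.8 0;0 0 1.5 0;0 0 0 0",
)

```text
t: 26.48
eef_pos: [0.5061, 0.1417, 0.0954]
ee_rot: [3.14, -0.003, -2.147]
force: [-0.0, 0.2, 0.5]
width: 0.0559
```

Lowered astride again; next stroke.

Request:
apply_moves(
  deltas="0 0 0 0.183;0 0 0 0.183;0 0 0 0.183;0 0 0 0.183;0 0 0 0.183;0 0 0 0.183;0 0 0 0.183;0 0 0 0.183;0 0 0 0.183;0 0 0 0.183",
)

```text
t: 27.72
eef_pos: [0.5069, 0.142, 0.0973]
ee_rot: [-3.141, 0.0, 2.301]
force: [-0.5, -1.7, -1.6]
width: 0.0552
```

Request:
apply_moves(
  deltas="0 0 0 0.18;0 0 0 0.18;0 0 0 0.18;0 0 0 0.18;0 0 0 0.18;0 0 0 0.18;0 0 0 0.18;0 0 0 0.18;0 0 0 0;0 0 0 0",
)

```text
t: 28.98
eef_pos: [0.5072, 0.1424, 0.0973]
ee_rot: [3.142, -0.0, 0.871]
force: [0.6, -0.5, -1.3]
width: 0.0558
```

Run:
```python
from h import *
f=viewer.grab_frame("wrist"); cv2.imwrite("pics/w6.png",f["image"][:,:,::-1]); s=readout.get_state(); print(s["t"],s["q"][5],s["eef_pos"],s["ee_rot"],s["width"],s["force"],s["moment"])
```

```text
29.025 -2.9181254607328286 [0.50714988 0.14239523 0.09725098] [ 3.14152922e+00 -2.57925234e-04  8.69881595e-01] 0.05564537064451586 [ 0.0223541  -0.58824354 -0.63674739] [-0.38624657 -0.05073342  0.02204271]
```

View pics/w6.png

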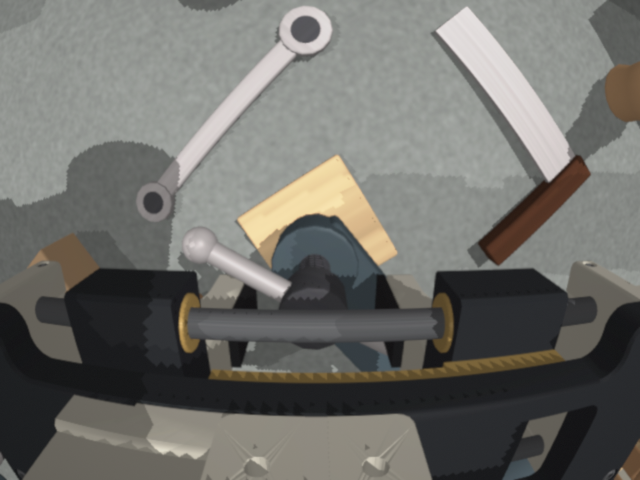

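Request:
apply_moves(
  deltas="0 0 -1.8 -0.1;0 0 -2 -0.183;0 0 0 -0.183;0 0 0 -0.183;0 0 0 -0.183;0 0 0 -0.183;0 0 0 -0.183;0 0 0 -0.183;0 0 0 -0.183;0 0 0 -0.183",
)

```text
t: 30.28
eef_pos: [0.5072, 0.1426, 0.1353]
ee_rot: [3.141, 0.0, 2.622]
force: [0.2, -0.2, 0.6]
width: 0.056
```

Request:
apply_moves(
  deltas="0 0 0 -0.183;0 0 0 -0.183;0 0 0 -0.183;0 0 0 -0.183;0 0 0 -0.183;0 0 0 -0.183;0 0 0 -0.183;0 0 0 -0.183;0 0 0 -0.06;0 0 0 0",
)

```text
t: 31.52
eef_pos: [0.5072, 0.1425, 0.1352]
ee_rot: [-3.141, 0.0, -2.144]
force: [0.1, -0.5, -0.1]
width: 0.0556
```

Request:
apply_moves(
  deltas="0 0 1.5 0;0 0 1.5 0;0 0 0.8 0;0 0 0 0;0 0 0 0",
)

```text
t: 32.15
eef_pos: [0.5073, 0.1424, 0.0972]
ee_rot: [-3.141, 0.0, -2.146]
force: [0.6, -0.5, 0.9]
width: 0.0557
```

Request:
apply_moves(
  deltas="0 0 0 0.183;0 0 0 0.183;0 0 0 0.183;0 0 0 0.183;0 0 0 0.183;0 0 0 0.183;0 0 0 0.183;0 0 0 0.053;0 0 0 0;0 0 0 0",
)

```text
t: 33.4
eef_pos: [0.5071, 0.1422, 0.0973]
ee_rot: [3.141, 0.0, 2.805]
force: [-0.8, -1.5, 0.2]
width: 0.0559
```

Run:
```python
from h import *
f=viewer.grab_frame("wrist"); cv2.imwrite("pics/w7.png",f["image"][:,:,::-1]); s=readout.get_state(); print(s["t"],s["q"][5],s["eef_pos"],s["ee_rot"],s["width"],s["force"],s["moment"])
```

```text
33.45 -0.9833361194366359 [0.50710662 0.14229657 0.09727782] [3.14150222e+00 1.51737950e-04 2.80468200e+00] 0.05573847747873358 [-0.97988036 -1.73566282  0.82484106] [-0.58198415  0.26148218  0.04943845]
```

View pics/w7.png

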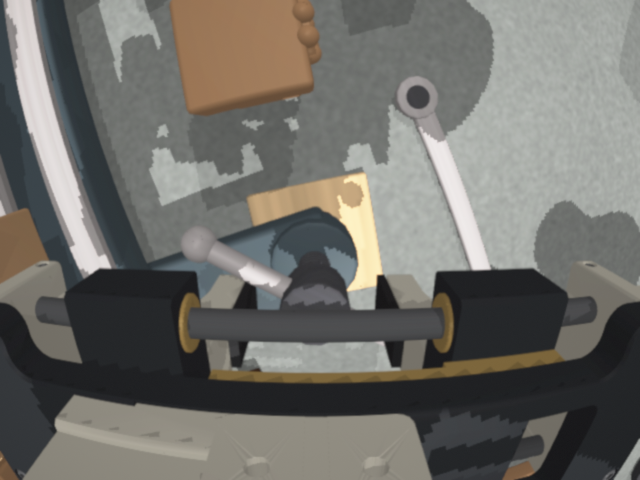

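Request:
apply_moves(
  deltas="0 0 -1.5 -0.15;0 0 -2 -0.15;0 0 -0.5 0;0 0 0 0",
)

```text
t: 33.95
eef_pos: [0.5071, 0.1426, 0.137]
ee_rot: [3.141, 0.0, 3.101]
force: [0.2, 0.0, 0.3]
width: 0.0556
```

Request:
apply_moves(
  deltas="0 0 0 0;0 0 0 0;0 0 0 0;0 0 0 0;0 0 0.5 0;0 0 0.4 0;0 0 0.4 0;0 0 0 0",
  gripper=1,
)

```text
t: 34.95
eef_pos: [0.5068, 0.1422, 0.1236]
ee_rot: [-3.141, -0.001, 3.104]
force: [-0.5, -0.7, 0.5]
width: 0.0004
```

Request:
apply_moves(
  deltas="0 0 0.05 0;0 0 0 0",
)

```text
t: 35.2
eef_pos: [0.5072, 0.1424, 0.1237]
ee_rot: [3.141, 0.0, 3.104]
force: [-0.1, -0.6, -0.0]
width: 0.0004
```

Request:
apply_moves(
  deltas="0 0 0.05 0;0 0 0 0",
)

```text
t: 35.45
eef_pos: [0.5071, 0.1423, 0.1231]
ee_rot: [3.142, 0.0, 3.104]
force: [-0.2, 0.0, -0.2]
width: 0.0003
```

Request:
apply_moves(
  deltas="0 0 0.05 0;0 0 0 0",
)

```text
t: 35.7
eef_pos: [0.5071, 0.1423, 0.1225]
ee_rot: [-3.142, -0.0, 3.104]
force: [-0.5, -0.0, -0.0]
width: 0.0003
```

Request:
apply_moves(
  deltas="0 0 0.05 0;0 0 0 0",
)

```text
t: 35.95
eef_pos: [0.5072, 0.1424, 0.1223]
ee_rot: [3.141, 0.0, 3.104]
force: [-0.8, 0.2, 2.9]
width: 0.0005
```

Request:
apply_moves(
  deltas="0 0 0.05 0;0 0 0 0",
)

```text
t: 36.2
eef_pos: [0.5074, 0.1425, 0.1221]
ee_rot: [3.141, 0.001, 3.104]
force: [-0.6, -0.3, 5.0]
width: 0.0002
```

Request:
apply_moves(
  deltas="0 0 0.05 0;0 0 0 0",
)

```text
t: 36.45
eef_pos: [0.5076, 0.1425, 0.122]
ee_rot: [3.141, 0.001, 3.104]
force: [-2.3, -0.6, 8.7]
width: 0.0005
```

Request:
apply_moves(
  deltas="0 0 0.08 0;0 0 0 0",
)

```text
t: 36.7
eef_pos: [0.5079, 0.1426, 0.1218]
ee_rot: [3.141, 0.002, 3.104]
force: [-3.4, -0.7, 13.6]
width: 0.0005
```

Request:
apply_moves(
  deltas="0 0 -2 0;0 0 -2.5 0;-0.14 -5 0 0;-0.14 -5 0 0;-0.14 -5 0 0;-0.14 -5 0 0;-0.14 -5 0 0;0 -4.1 0 0;0 0 1.5 0;0 0 1.5 0",
)

```text
t: 37.95
eef_pos: [0.5026, -0.1486, 0.1341]
ee_rot: [3.141, -0.0, 3.103]
force: [0.9, 0.4, -0.1]
width: 0.0004
```

Request:
apply_moves(
  deltas="0 0 0.3 0;0 0 0 0;0 0 0 0",
)

```text
t: 38.33
eef_pos: [0.5035, -0.1481, 0.1327]
ee_rot: [-3.142, 0.001, 3.105]
force: [0.0, 0.7, -0.3]
width: 0.0005
```

Request:
apply_moves(
  deltas="0 0 0.2 0;0 0 0.1 0;0 0 0 0;0 0 0 0",
)

```text
t: 38.83
eef_pos: [0.503, -0.1488, 0.1293]
ee_rot: [-3.142, 0.0, 3.103]
force: [0.1, 0.3, -0.4]
width: 0.0005
```

Request:
apply_moves(
  deltas="0 0 0.05 0;0 0 0 0",
)

```text
t: 39.08
eef_pos: [0.503, -0.1487, 0.1287]
ee_rot: [-3.142, -0.0, 3.104]
force: [-0.2, -0.8, -0.5]
width: 0.0004
```

Request:
apply_moves(
  deltas="0 0 0.05 0;0 0 0 0",
)

```text
t: 39.33
eef_pos: [0.5032, -0.1488, 0.1285]
ee_rot: [-3.141, 0.0, 3.104]
force: [-0.9, 0.1, 2.0]
width: 0.0003
```

Request:
apply_moves(
  deltas="0 0 0.05 0;0 0 0 0",
)

```text
t: 39.58
eef_pos: [0.5034, -0.1488, 0.1284]
ee_rot: [-3.141, 0.001, 3.104]
force: [-0.4, -0.1, 6.3]
width: 0.0003
```

Request:
apply_moves(
  deltas="0 0 0.05 0;0 0 0 0",
)

```text
t: 39.83
eef_pos: [0.5036, -0.1489, 0.1282]
ee_rot: [-3.141, 0.001, 3.104]
force: [-2.7, -1.0, 8.9]
width: 0.0003
```

Request:
apply_moves(
  deltas="0 0 0.05 0;0 0 0 0",
)

```text
t: 40.08
eef_pos: [0.5037, -0.149, 0.1281]
ee_rot: [-3.141, 0.002, 3.104]
force: [-2.9, 0.8, 11.3]
width: 0.0004
```

Request:
apply_moves(
  deltas="0 0 0.05 0;0 0 0 0",
)

```text
t: 40.33
eef_pos: [0.5039, -0.149, 0.128]
ee_rot: [-3.141, 0.002, 3.104]
force: [-3.4, 1.0, 13.9]
width: 0.0
```

Request:
apply_moves(
  deltas="0 0 -2 0;0 0 -5 0;0 0 -5 0;0 0 0 0;0 0 0 0;0 0 0 0",
)

```text
t: 41.08
eef_pos: [0.5023, -0.1486, 0.2449]
ee_rot: [3.142, -0.002, 3.103]
force: [0.4, -0.2, 0.1]
width: 0.0003
```

Run:
```python
from h import *
for n in ["scene","side"]:
    f=viewer.grab_frame(n); g=f["image"][:,:,::-1]; cv2.imwrite(f"pics/{n}_end.png",g)
    a=cv2.imread(f"pics/{n}0.png"); d=cv2.absdiff(a,g).max(2); 
    c=(slice(150,310),slice(260,420)) if n=="side" else (slice(160,320),slice(190,430))
    cv2.imwrite(f"pics/{n}_end_z.png",cv2.resize(np.hstack([a[c],g[c]]) if n=="side" else np.vstack([a[c],g[c]]),None,fx=2.4 if n=="side" else 1.8,fy=2.4 if n=="side" else 1.8,interpolation=cv2.INTER_CUBIC))
s=readout.get_state(); print(s["t"],s["eef_pos"],s["force"])
```

```text
41.175 [ 0.50250944 -0.14869083  0.24512262] [-0.3049281   0.56670299 -0.00581571]
```

View pics/side_end_z.png

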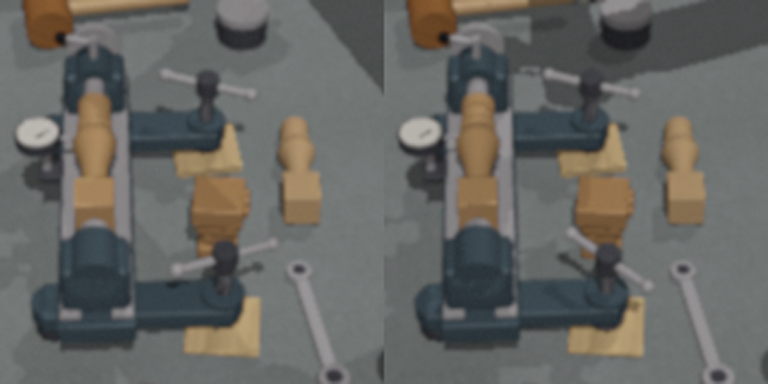

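View pics/scene_end.png

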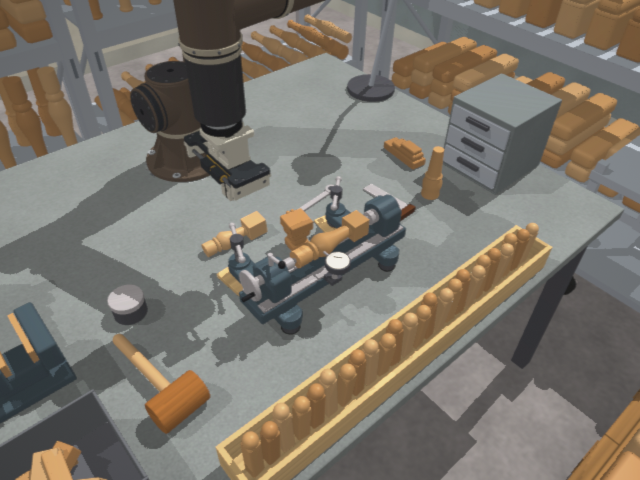

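The before and after side crops look the same apart from the left bar, which turned as intended. The stand at (95, 200) and the ogee foot, leg, wrench, mallet and tin have not moved. The end scene shows the arm clear of everything.

Run:
```python
from station import job
print(job.job_done())
```

```text
the job is handed in; nothing more can be done
None
```

I turned the left levelling screw down about 1.68 turns clockwise (605°), and both front feet now bear. The job was handed in at about 41 s of the 72 s allowed.

- **Which screw:** Pressing the hubs showed the right foot bearing, with about 0.4 mm of give. The left corner gave about 4.3 mm between 2 and 12 N, so its foot was the one hanging clear.
- **Turning:** I straddled the left tommy bar with the open fingers, without clamping it, and turned it in four strokes. The end angles came from the wrist readings and matched the wrist pictures.
- **Last checks:** Pressed with 12 N, the left hub gives about 0.5 mm and the right about 0.4 mm. The hub heights suggest the left foot carries about 12–15 N and the right about 6–10 N. The before and after pictures show no other object moved.
- **Where the checks disagreed:** The rule that the clearance is the felt give plus 0.8 mm puts first contact at about 1.28 turns, so I went about 0.4 turn past it. A press test at one full turn, plus the hub heights, put contact at about 1.1 turns, or about 0.6 turn past. The right hub's rise alone suggested up to 0.7. I stopped in between, so the left foot may carry somewhat more than half of the front load.

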